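Select the bead-press arm on the tyre changer's gated lever

TASK

Engage the bead-press arm of the tyre changer: with the fingertips or the outside of the fingers, push the selector lever along the channels of its gate until it is fully home in the slot marked by the yellow clip. Only push the lever, never pinch it between the fingers, and do not run it home in any of the other marked slots on the way. Leave the jar, socket, wrench and spacer around the box where they are, and finish clear of the lever.

Things in the scene. Friction and masses are not known exactly. Their poses are not given: they have to be found in the camera images.
- gate: The fixed selector box, blue with an aluminium gate plate on top: 170 (x) by 150 (y) by 120 mm high. Origin under its centre; at yaw 0 its x axis points away from the robot and y to the left; it is turned by up to 0.45 rad. The lever's two hinge axes cross inside it at x = 0, y = 0, z = 20 mm.
- gate_centre (a point): Centre of the gate on the plate's top, axes as the box. A cross channel runs along y at x = 0 (18 mm wide), three columns along x at y = +32, 0, -32 mm (16 mm wide): six slots, a far (+x) and a near (-x) one in each column. The bars between columns have round noses, so the lever slips into a column or the channel when 4 mm off; it changes column only in the channel.
- lever_grip (a point): Centre of the lever's black upright grip: 36 mm thick (contact faces 17 mm from its axis), 84 mm long. It is 172 mm along the lever from the hinge axes, 192 mm above the bench when upright. The lever's top is 216 mm from the hinges: it rises to 236 mm as the lever comes upright and drops to 216 mm in a corner slot. About 2 N sideways moves it; it stays where it is left.
- lever_slot (a point): Point on the lever's axis 98 mm from the hinge axes, where the 12 mm shaft passes through the gate plate; it moves at most 28 mm fore and aft and 33 mm sideways from the box's centre.
- lever_fore (a joint): Lean of the lever along the box's x axis in rad: 0 upright (in the cross channel), +0.284 fully home in a far slot, -0.284 fully home in a near slot; stops there. It starts anywhere from -0.27 to 0.27.
- lever_side (a joint): Lean of the lever along the box's y axis in rad: about +0.32 in the left (+y) column, 0 in the middle column, -0.32 in the right (-y) column. It always starts in the left column, whose two slots have no clip.
- clip_yellow: Yellow plastic clip, 22 by 22 by 6 mm, fixed on the gate plate just beyond the end of the slot that is wanted: in the box's frame at x = +56 or -56 mm, y = 0 or -32 mm (one of the four ends of the middle and right columns, changing from run to run). Origin under its centre.
- clip_red: Red clip of the same size marking another of these four slots. Origin under its centre.
- clip_green: Green clip, the same, at another slot.
- clip_white: White clip, the same, at another slot.
- grip_far: The side of the lever's grip that looks to the box's +x. Origin on the hinge axes.
- grip_near: The side of the grip that looks to the box's -x. Origin on the hinge axes.
- grip_left: The side of the grip that looks to the box's +y. Origin on the hinge axes.
- grip_right: The side of the grip that looks to the box's -y. Origin on the hinge axes.
- paste: Bystander: jar of tyre paste with an orange lid, 68 mm across, 85 mm high, loose on the bench. Origin under its centre.
- socket: Bystander: upright steel wheel-nut socket, 28 mm across, 70 mm high, loose. Origin under its centre.
- wrench: Bystander: steel wrench, 180 mm long, lying loose on the bench. Origin under its centre.
- spacer: Bystander: aluminium hub spacer ring, 72 mm across, 20 mm high, loose. Origin under its centre.
Things that resemble listed ones, but are neither listed nor needed, are in the scene too. There is more than one size of the gate; the one meant has the size given above.

How it is judged (in metres and radians):
At the end, for the whole second after the job is handed in: The lever stands still in the slot of the yellow clip, leaning at least 0.235 rad of its 0.284 rad along the slot (within about 5 mm of the slot's end at the plate), and no bystander is more than 20 mm from its start (horizontal distance between lever_slot and clip_yellow below 0.037 m and (value of joint lever_fore above 0.235 rad or value of joint lever_fore below -0.235 rad) and velocity of joint lever_fore between -0.05 and 0.05 rad/s and velocity of joint lever_side between -0.05 and 0.05 rad/s and distance of each of paste, socket, wrench, spacer from where it was at the start of the episode below 0.02 m); the robot touches nothing.
It fails at once if the lever is pinched between the fingers (opposite sides of its grip pressed at once) (contact force between each of grip_far, grip_near and the fingers above 2 N or contact force between each of grip_left, grip_right and the fingers above 2 N).
It fails at once if the lever is run home in another marked slot (horizontal distance between lever_slot and clip_red below 0.033 m or horizontal distance between lever_slot and clip_green below 0.033 m or horizontal distance between lever_slot and clip_white below 0.033 m).
It fails at once if a bystander is moved, knocked over or lifted (distance of any of paste, socket, wrench, spacer from where it was at the start of the episode above 0.02 m).
It also fails if it takes over 64 s, if anything falls off the work surface, if the arm or the gripper's body presses on something with over 40 N, if the wrist force passes 120 N, or if a joint passes its speed limit or range.

ROBOT

A 7-joint arm with a two-finger parallel gripper is mounted at the origin on the work surface. World frame = base frame: x ahead of the robot, y to its left, z up, the work surface at z = 0. Lengths are in mm, angles in rad, forces in N, time in s.
With the tool pointing down it reaches from about 400 to 875 mm from the base axis. Payload 6.5 kg.
Tool frame: the origin (TCP) lies midway between the tips of the shut fingers; the grasp point (between the pads) lies 19 mm behind it; z points along the fingers, y is the direction in which the jaws open and shut (so a half turn about z gives the same grasp; the last joint's range is limited). The gripper opens to 85 mm and grips with 20 to 120 N. Pads are 22 mm wide; open, the fingers measure 114 mm over their backs; the gripper's body (76 mm by 85 mm) begins 54 mm behind the grasp point. The pads swing forward as they close: fully open they stand 13 mm farther back than shut.
Start: joints at [1.119, 0.536, -0.004, 1.538, 0.003, 1.067, -0.071], TCP at [244.59, -602.217, 231.29] pointing down, gripper open.
Joint ranges: [-2.7, 2.7], [-0.37, 2.16], [-1.27, 1.26], [0.24, 2.4], [-1.31, 4.45], [0.19, 1.91], [-2.76, 2.76]. Speed limits (rad/s): [2.39, 2.39, 3.14, 3.14, 3.14, 3.14, 3.14].

INTERFACE

Orientations are given as [roll, pitch, yaw] about the fixed x, y, z axes, in that order (R = Rz(yaw) Ry(pitch) Rx(roll)).
In Python, from rig import arm gives the robot as it stands.
- The arm moves only by the shell command python3 -m handwheel 'ROWS' [FORCE]. ROWS is JSON, a list of rows, each a list of 3 entries, a list of its own where there are three numbers: the shift along the tool's x, y, z in mm, then the turn, a rotation vector about the tool's x, y, z in rad, then the opening, from 0 (shut) to 1 (fully open). A call has 1 to 8 rows; each row shifts and turns the commanded pose from where the row before left it, along the tool's axes as they then stand; what a row does not reach is not made up. A row lasts 1/8 s, in which the tool goes at most 62.5 mm and 10.7 degrees, less where a joint would pass 70% of its speed; a pose out of reach is approached as far as the arm can. A call with a gripper value outside its range is refused whole. The fingers move at their own pace and stop on an object; FORCE is the grip in N (left out, the last holds). Time passes only in rows, so rows that do not move let the fingers close. It gives the time, the measured TCP pose, the force and the opening at its end, in the units of the state.
- arm.state(): the state, without advancing time (a new reading comes with each control period).
- arm.read_camera(name): name is "scene" or "side" or "wrist"; returns a dict with "pixels" (400x640x3 uint8, blue, green, red), "mtx" (3x3 intrinsics, pixels), "R" (3x3) and "t" (3): a world point X has camera coordinates R X + t; the wrist camera has in their place "T_tool_cam" (4x4, takes a point from camera to tool coordinates, whose origin is the TCP and whose axes are the flange's). Camera axes: x right, y down, z forward; pixel columns grow to the right and rows downward; lengths in mm; the calibration is good to about 2 mm. A picture is of the moment at which its call begins: read the wrist's pose just before it. There is no depth.
- arm.close_job(): hands the job in, once; it reports no verdict.
Trained networks look in the newest picture that a camera, given by its name, has taken for a name from the list of things; names that differ only in an ending like _2 or _b are one class to them, and where a whole thing is asked for, a point or a joint stands for the part that bears it (a point fixed in the world has none). Each returns a list of dicts, best first, with "conf" (0 to 1); they miss things now and then, are a little off and sometimes report something else, mostly with a low value. They report only what shows in the picture. A call takes as long as a camera call. They do not tell look-alikes from the thing itself.
- arm.search_frame(camera, thing): "location" ([x, y, z] in mm, in world coordinates, good to about 4 mm: the middle of the surface that is visible of it).
- arm.place_of(camera, thing): "location" ([x, y, z] in mm, in world coordinates, good to about 4 mm: a listed point, or the origin of a listed thing).
The state is a dict: "time": time; "joints": joint angles; "qd": joint speeds; "joint_efforts": joint torques, N m; "position": TCP position; "tool_rot": TCP orientation; "ft_force": force on the tool from outside, world axes, zero at the start; "torque": the same for the moment, N m; "width": finger opening in mm.
Only numpy, scipy, OpenCV 4.12 (cv2) and the standard library are available. Lean on these libraries where they do the work, as an engineer would, in place of code of your own. Each camera call takes 0.05 s, during which the arm holds its last target. There are 200 camera calls.

## Working session

There is one attempt and no reset: what is moved stays moved. The work goes in short steps, Python scripts to look and compute and a shell command to move; the robot and the scene stay as the last step left them, time stands still between calls to the robot, and variables do not carry over. Pictures are saved under pics/ and viewed, about 8 in all and at most 12, crops included, and the job is handed in when it is done.

```bash
mkdir -p pics; ls
python3 - <<'E'
from rig import arm
import cv2
s=arm.state(); print({k:s[k] for k in('time','position','tool_rot','ft_force','width')})
for c in('scene','side'):
    r=arm.read_camera(c); cv2.imwrite(f'pics/{c}0.png',r['pixels'])
    for n in('gate','gate_centre','lever_grip','lever_slot','clip_yellow','clip_red','clip_green','clip_white','paste','socket','wrench','spacer'):
        print(c,n,[(round(d['conf'],2),[round(float(v)) for v in d['location']]) for d in arm.place_of(c,n)][:3])
E
```

```text
pics
{'time': 0.0, 'position': array([ 244.37242252, -601.61581129,  230.38789803]), 'tool_rot': array([-3.13978783e+00,  1.10973945e-04,  3.85889403e-01]), 'ft_force': array([ 0.37544887,  0.87947764, -0.29333876]), 'width': 85.35133165050826}
scene gate [(0.63, [799, 189, -1]), (0.59, [572, 106, -1])]
scene gate_centre [(0.95, [797, 187, 88]), (0.87, [568, 108, 122]), (0.6, [333, 354, 164])]
scene lever_grip [(0.96, [566, 157, 182]), (0.69, [623, 113, 120]), (0.63, [797, 186, 138])]
scene lever_slot [(0.86, [327, 353, 161]), (0.83, [798, 187, 85]), (0.78, [568, 135, 114])]
scene clip_yellow [(0.46, [520, 68, 115]), (0.32, [544, -58, -3]), (0.23, [576, 257, 0])]
scene clip_red [(0.53, [631, 86, 115])]
scene clip_green []
scene clip_white [(0.42, [625, 116, 120])]
scene paste [(0.85, [580, 258, -1]), (0.19, [565, 136, 112])]
scene socket [(0.55, [546, -59, -2])]
scene wrench []
scene spacer [(0.48, [544, -58, -4]), (0.44, [564, 156, 183])]
side gate [(0.89, [331, 351, 0]), (0.8, [797, 186, 3]), (0.71, [566, 103, 3])]
side gate_centre [(0.72, [573, 106, 120]), (0.72, [795, 189, 88]), (0.65, [331, 354, 166])]
side lever_grip [(0.9, [333, 356, 257]), (0.65, [563, 157, 184]), (0.59, [794, 188, 141])]
side lever_slot [(0.72, [796, 184, 90]), (0.66, [572, 131, 113]), (0.56, [329, 358, 157])]
side clip_yellow []
side clip_red [(0.58, [633, 82, 120])]
side clip_green [(0.38, [518, 95, 120]), (0.32, [570, 134, 112])]
side clip_white [(0.42, [623, 114, 123])]
side paste [(0.83, [582, 254, 1])]
side socket [(0.56, [544, -53, 0])]
side wrench [(0.6, [432, 86, 3]), (0.29, [567, 105, 3])]
side spacer [(0.49, [685, -43, -2])]
```

View pics/scene0.png

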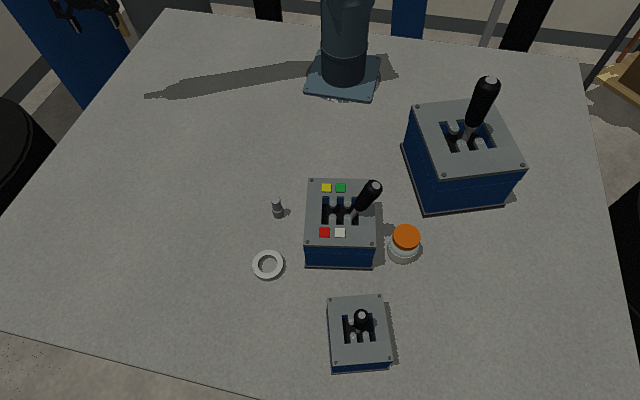

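View pics/side0.png

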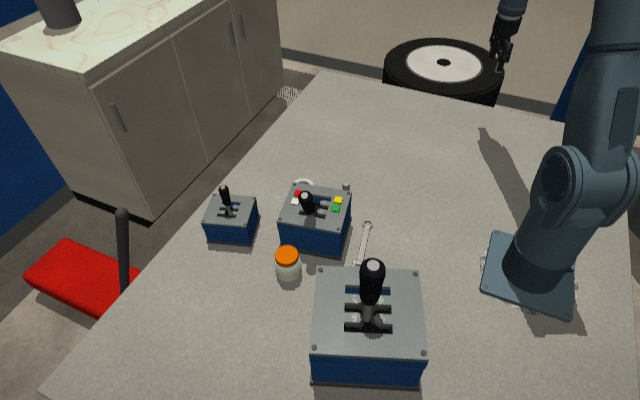

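The scene picture shows our box in the middle: yellow at (326,188), green at (341,188), red at (324,232), white at (340,233), lever leaning to the right at (370,192). The camera faces the robot, so yellow marks the near slot of the right column. Next I'll fit the box pose from the clip colours.

```bash
cat > fit.py <<'E'
import numpy as np, cv2
from scipy.optimize import least_squares
from rig import arm
CL={'yellow':(-56,-32),'green':(-56,0),'red':(56,-32),'white':(56,0)}
def cam(c):
    s=arm.state(); r=arm.read_camera(c); K=np.array(r['mtx'])
    if c=='wrist':
        T=np.array(r['T_tool_cam']); Rx,Ry,Rz=s['tool_rot']
        from scipy.spatial.transform import Rotation as Ro
        Rt=Ro.from_euler('xyz',s['tool_rot']).as_matrix()
        Rw=Rt@T[:3,:3]; p=Rt@T[:3,3]+np.array(s['position'])
        return r['pixels'],K,Rw.T,-Rw.T@p
    return r['pixels'],K,np.array(r['R']),np.array(r['t']).ravel()
def proj(K,R,t,X):
    q=(np.atleast_2d(X)@R.T+t)@K.T; return q[:,:2]/q[:,2:]
def box(p,pts):
    x,y,a=p; c,s=np.cos(a),np.sin(a); P=np.array(pts,float)
    return np.c_[x+c*P[:,0]-s*P[:,1],y+s*P[:,0]+c*P[:,1],P[:,2]]
def blobs(im,guess,rad,names):
    h=cv2.cvtColor(im,cv2.COLOR_BGR2HSV); H,S,V=[h[...,i].astype(int) for i in range(3)]
    M={'yellow':(abs(H-27)<7)&(S>150)&(V>110),'red':((H<8)|(H>172))&(S>150)&(V>90),'green':(abs(H-65)<20)&(S>120)&(V>60),'white':(S<40)&(V>205)}
    out={}; yy,xx=np.mgrid[:im.shape[0],:im.shape[1]]
    for n in names:
        m=M[n]&(np.hypot(xx-guess[n][0],yy-guess[n][1])<rad)
        if m.sum()>15: out[n]=(xx[m].mean(),yy[m].mean(),int(m.sum()))
    return out
E
python3 - <<'E'
from fit import *
obs=[]
g0=(570,106,.17)
for c in('scene','side'):
    im,K,R,t=cam(c)
    g={n:proj(K,R,t,box(g0,[(*v,126)]))[0] for n,v in CL.items()}
    b=blobs(im,g,12,['yellow','red','green','white']); print(c,{n:np.round(v,1) for n,v in b.items()},{n:np.round(v) for n,v in g.items()})
    obs.append((K,R,t,b))
def f(p): return np.concatenate([proj(K,R,t,box(p,[(*CL[n],126)]))[0]-b[n][:2] for K,R,t,b in obs for n in b])
r=least_squares(f,g0,loss='soft_l1'); print(r.x,np.round(r.fun,1))
print(arm.read_camera('wrist')['T_tool_cam'])
E
```

```text
scene {'yellow': array([325.9, 187.3,  73. ]), 'red': array([323.7, 231.7,  98. ]), 'green': array([340. , 187.5,  72. ])} {'yellow': array([326., 187.]), 'green': array([341., 187.]), 'red': array([323., 231.]), 'white': array([339., 232.])}
side {'yellow': array([337.9, 199.5,  53. ]), 'red': array([297.1, 192.4,  34. ]), 'green': array([335.2, 208.1,  50. ]), 'white': array([294.5, 200.7,  29. ])} {'yellow': array([337., 198.]), 'green': array([335., 207.]), 'red': array([298., 191.]), 'white': array([294., 200.])}
[5.69384339e+02 1.06939171e+02 1.93419817e-01] [ 0.2 -0.5  0.8 -0.3  0.5 -0.4 -0.6 -1.2  0.4 -0.6 -0.4 -1.2 -0.3 -0.5]
[[-7.55828513e-04 -9.58652699e-01 -2.84577638e-01  7.15645277e+01]
 [ 9.99999543e-01 -8.91372678e-04  3.46789917e-04 -6.06468146e-01]
 [-5.86115821e-04 -2.84577246e-01  9.58652934e-01 -1.43397650e+02]
 [ 0.00000000e+00  0.00000000e+00  0.00000000e+00  1.00000000e+00]]
```

```bash
python3 -m handwheel '[[[0,0,-40],[0,0,0],0],[[0,0,-40],[0,0,0],0],[[29,-30,-10],[0,0,0],0],[[29,-30,-10],[0,0,0],0],[[29,-30,-10],[0,0,0],0],[[29,-30,-10],[0,0,0],0],[[29,-30,-10],[0,0,0],0],[[29,-30,0],[0,0,0],0]]' 40
python3 -m handwheel '[[[29,-30,0],[0,0,0],0],[[29,-30,0],[0,0,0],0],[[29,-30,0],[0,0,0],0],[[29,-30,0],[0,0,0],0],[[29,-30,0],[0,0,0],0],[[29,-30,0],[0,0,0],0],[[29,-30,0],[0,0,0],0],[[29,-30,0],[0,0,0],0]]'
python3 -m handwheel '[[[29,-30,0],[0,0,0],0],[[29,-30,0],[0,0,0],0],[[29,-30,0],[0,0,0],0],[[29,-30,0],[0,0,0],0],[[29,-30,0],[0,0,0],0],[[29,-30,0],[0,0,0],0],[[0,0,0],[0,0,0.1],0],[[0,0,0],[0,0,0.096],0]]'
```

```text
time: 2.45
position: [338.8, -369.0, 362.3]
tool_rot: [3.14, -0.001, 0.386]
ft_force: [0.1, -0.1, -0.2]
width: -0.4
time: 3.45
position: [463.1, -59.1, 361.5]
tool_rot: [3.141, -0.0, 0.386]
ft_force: [0.3, 0.0, -0.0]
width: -0.4
time: 4.45
position: [556.1, 172.5, 361.0]
tool_rot: [-3.141, 0.0, 0.188]
ft_force: [0.2, -0.3, -0.1]
width: 0.3
```

```bash
cat > look.py <<'E'
import sys
from fit import *
s=arm.state(); print(round(s['time'],2),np.round(s['position'],1),np.round(s['tool_rot'],3),np.round(s['ft_force'],1),round(s['width'],1))
g0=(569.4,107,.19)
c,q=np.cos(g0[2]),np.sin(g0[2])
def tob(p): d=np.array(p[:2])-g0[:2]; return np.round([c*d[0]+q*d[1],-q*d[0]+c*d[1],p[2]],0)
print('tcp in box',tob(s['position']))
for cm in sys.argv[2:]:
    im,K,R,t=cam(cm); cv2.imwrite(f'pics/{sys.argv[1]}_{cm}.png',im)
    for n in('lever_grip','lever_slot','gate_centre','clip_yellow'):
        print(cm,n,[(round(d['conf'],2),tob(d['location'])) for d in arm.place_of(cm,n) if np.hypot(*tob(d['location'])[:2])<95])
E
python3 look.py a scene wrist
```

```text
4.45 [556.1 172.5 361. ] [-3.141  0.     0.188] [ 0.2 -0.3 -0.1] 0.3
tcp in box [ -1.  67. 361.]
scene lever_grip [(0.92, array([  6.,  52., 179.]))]
scene lever_slot [(0.93, array([  3.,  31., 113.]))]
scene gate_centre [(0.81, array([  0.,   4., 124.]))]
scene clip_yellow [(0.53, array([-58., -29., 117.]))]
wrist lever_grip [(0.87, array([  4.,  48., 178.]))]
wrist lever_slot [(0.59, array([  3.,  29., 116.]))]
wrist gate_centre [(0.71, array([  2.,   1., 123.]))]
wrist clip_yellow [(0.61, array([-59., -35., 117.]))]
```

View pics/a_wrist.png

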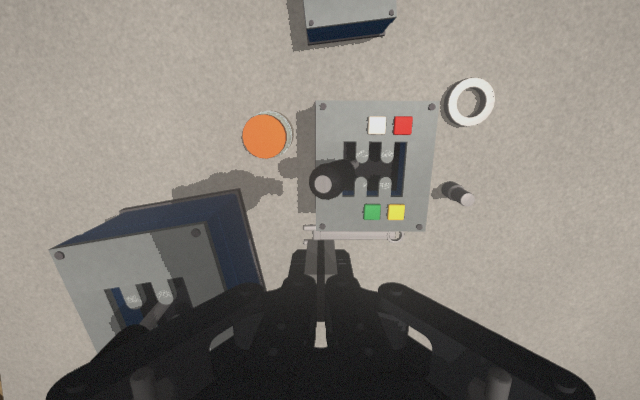

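Run:
```python
from fit import *
g0=(569.4,107,.19); obs=[]
im,K,R,t=cam('wrist')
g={n:proj(K,R,t,box(g0,[(*v,126)]))[0] for n,v in CL.items()}
b=blobs(im,g,35,['yellow','red','green','white']); print({n:np.round(v,1) for n,v in b.items()},{n:np.round(v) for n,v in g.items()})
f=lambda p:np.concatenate([proj(K,R,t,box(p,[(*CL[n],126)]))[0]-b[n][:2] for n in b])
r=least_squares(f,g0,loss='soft_l1');print(r.x,np.round(r.fun,1))
# lever top for fore values, side .32
for fo in(0,.03,.06,.09):
    print(fo,np.round(proj(K,R,t,box(r.x,[(216*np.sin(fo),216*np.cos(fo)*np.sin(.32),20+216*np.cos(fo)*np.cos(.32))]))))
```

```text
{'yellow': array([394.7, 213.4,  87. ]), 'red': array([402.4, 125. , 300. ]), 'green': array([371.8, 211.8, 181. ]), 'white': array([376.8, 124.8, 303. ])} {'yellow': array([395., 211.]), 'green': array([370., 211.]), 'red': array([401., 124.]), 'white': array([375., 124.])}
[5.68446921e+02 1.05145326e+02 1.77810432e-01] [ 0.5 -1.2  0.4  0.3 -0.7  0.2 -0.2  0.2]
0 [[321. 189.]]
0.03 [[321. 182.]]
0.06 [[321. 176.]]
0.09 [[321. 169.]]
```

Wrist view: the lever top is at (322,184), which puts fore at about 0.02, so it is already in the cross channel (left column). Yellow is at (397,212), the near end of the right column. I'll descend on the lever's left side and push right.

```bash
python3 -m handwheel '[[[3,-28,0],[0,0,0],0],[[0,-27,0],[0,0,0],0],[[0,0,40],[0,0,0],0],[[0,0,40],[0,0,0],0],[[0,0,40],[0,0,0],0],[[0,0,30],[0,0,0],0],[[0,0,26],[0,0,0],0],[[0,0,0],[0,0,0],0]]'
python3 -m handwheel '[[[0,6,0],[0,0,0],0],[[0,6,0],[0,0,0],0],[[0,6,0],[0,0,0],0],[[0,6,0],[0,0,0],0],[[0,6,0],[0,0,0],0],[[0,6,0],[0,0,0],0],[[0,6,0],[0,0,0],0],[[0,0,0],[0,0,0],0]]'
python3 look.py b scene
```

```text
time: 6.0
position: [547.5, 225.8, 183.5]
tool_rot: [3.141, 0.004, 0.19]
ft_force: [-0.5, 0.4, 0.3]
width: -0.1
time: 7.0
position: [558.2, 188.0, 187.9]
tool_rot: [-3.138, -0.005, 0.191]
ft_force: [-1.9, 5.6, 11.6]
width: -0.2
7.0 [558.2 188.  187.9] [-3.138 -0.005  0.191] [-1.9  5.6 11.6] -0.2
tcp in box [  4.  82. 188.]
scene lever_grip [(0.73, array([  7.,  42., 183.]))]
scene lever_slot [(0.73, array([  2.,  22., 115.]))]
scene gate_centre [(0.7, array([ -1.,   0., 122.]))]
scene clip_yellow [(0.5, array([-53., -27., 118.]))]
```

```bash
python3 -m handwheel '[[[0,-3,-6],[0,0,0],0],[[0,0,-6],[0,0,0],0],[[0,5,0],[0,0,0],0],[[0,5,0],[0,0,0],0],[[0,5,0],[0,0,0],0],[[0,5,0],[0,0,0],0],[[0,0,0],[0,0,0],0]]'
python3 look.py c scene side
```

```text
time: 8.12
position: [559.9, 167.7, 197.1]
tool_rot: [3.141, 0.0, 0.189]
ft_force: [-0.3, 2.0, -0.9]
width: 0.3
8.12 [559.9 167.7 197.1] [3.141 0.    0.189] [-0.3  2.  -0.9] 0.3
tcp in box [  2.  61. 197.]
scene lever_grip [(0.95, array([  6.,  21., 188.]))]
scene lever_slot [(0.68, array([ -0.,  13., 116.])), (0.47, array([-59.,  -8., 124.]))]
scene gate_centre [(0.74, array([ -1.,  -1., 122.]))]
scene clip_yellow [(0.6, array([-54., -30., 116.])), (0.33, array([ 2., -2., -2.]))]
side lever_grip [(0.5, array([  5.,  25., 191.]))]
side lever_slot [(0.45, array([  8.,  14., 115.]))]
side gate_centre [(0.65, array([  0.,  -1., 119.]))]
side clip_yellow [(0.43, array([-54., -33., 123.]))]
```

```bash
python3 -m handwheel '[[[0,6,0],[0,0,0],0],[[0,6,0],[0,0,0],0],[[0,6,0],[0,0,0],0],[[0,6,0],[0,0,0],0],[[0,6,0],[0,0,0],0],[[0,6,0],[0,0,0],0],[[0,0,0],[0,0,0],0]]'
python3 look.py d scene side
```

```text
time: 9.5
position: [567.6, 132.5, 198.2]
tool_rot: [3.141, -0.002, 0.189]
ft_force: [-0.1, 1.3, 6.8]
width: 0.3
9.5 [567.6 132.5 198.2] [ 3.141e+00 -2.000e-03  1.890e-01] [-0.1  1.3  6.8] 0.3
tcp in box [  3.  25. 198.]
scene lever_grip [(0.64, array([  6.,  -5., 188.]))]
scene lever_slot [(0.91, array([  3.,  -0., 118.]))]
scene gate_centre [(0.68, array([ -1.,   1., 124.]))]
scene clip_yellow [(0.42, array([-56., -27., 115.])), (0.26, array([  4.,  -2., 116.]))]
side lever_grip [(0.53, array([  5.,  -3., 194.]))]
side lever_slot [(0.51, array([  8.,  -2., 119.]))]
side gate_centre [(0.66, array([  0.,   1., 117.]))]
side clip_yellow [(0.47, array([-54., -29., 126.]))]
```

```bash
python3 -m handwheel '[[[0,6,-1],[0,0,0],0],[[0,6,-1],[0,0,0],0],[[0,6,-1],[0,0,0],0],[[0,6,0],[0,0,0],0],[[0,5,0],[0,0,0],0],[[0,5,0],[0,0,0],0],[[0,0,0],[0,0,0],0]]'
python3 look.py e scene side
```

```text
time: 10.88
position: [573.3, 99.0, 200.3]
tool_rot: [3.141, -0.0, 0.189]
ft_force: [0.4, 1.1, -0.0]
width: -0.2
10.88 [573.3  99.  200.3] [ 3.141 -0.     0.189] [ 0.4  1.1 -0. ] -0.2
tcp in box [  2.  -9. 200.]
scene lever_grip [(0.77, array([  4., -33., 184.]))]
scene lever_slot [(0.81, array([  2., -18., 118.])), (0.64, array([  2.,  -1., 123.]))]
scene gate_centre [(0.72, array([ -1.,   0., 124.]))]
scene clip_yellow []
side lever_grip [(0.61, array([  3., -36., 187.]))]
side lever_slot [(0.63, array([ 55.,  -1., 119.])), (0.57, array([  9., -21., 116.]))]
side gate_centre [(0.96, array([ -1.,   3., 118.]))]
side clip_yellow [(0.5, array([-58., -31., 122.]))]
```

```bash
python3 -m handwheel '[[[0,5,0],[0,0,0],0],[[0,5,0],[0,0,0],0],[[0,4,0],[0,0,0],0],[[0,3,0],[0,0,0],0],[[0,2,0],[0,0,0],0],[[0,0,0],[0,0,0],0]]'
python3 look.py f scene side
```

```text
time: 12.12
position: [576.7, 81.0, 200.3]
tool_rot: [3.141, -0.0, 0.19]
ft_force: [0.9, 0.7, -0.3]
width: 0.4
12.12 [576.7  81.  200.3] [ 3.141 -0.     0.19 ] [ 0.9  0.7 -0.3] 0.4
tcp in box [  2. -27. 200.]
scene lever_grip [(0.75, array([  5., -51., 184.]))]
scene lever_slot [(0.8, array([  2., -28., 116.]))]
scene gate_centre [(0.57, array([  1.,  -4., 124.]))]
scene clip_yellow [(0.65, array([  6., -51., 184.]))]
side lever_grip [(0.65, array([  4., -47., 188.]))]
side lever_slot [(0.85, array([  9., -30., 113.]))]
side gate_centre [(0.84, array([  0.,  -2., 122.]))]
side clip_yellow [(0.62, array([  8., -31., 116.])), (0.36, array([-57., -32., 124.]))]
```

Nearly in line with the right column; push a little more until the force shows the stop.

```bash
python3 -m handwheel '[[[0,3,0],[0,0,0],0],[[0,2,0],[0,0,0],0],[[0,0,0],[0,0,0],0]]'; python3 -m handwheel '[[[0,2,0],[0,0,0],0],[[0,0,0],[0,0,0],0]]'
```

```text
time: 13.0
position: [577.6, 76.0, 200.2]
tool_rot: [3.142, 0.0, 0.189]
ft_force: [0.2, 0.7, 0.2]
width: -0.2
time: 13.25
position: [578.0, 74.1, 200.3]
tool_rot: [3.142, 0.0, 0.19]
ft_force: [0.3, 1.0, 0.8]
width: -0.1
```

```bash
python3 -m handwheel '[[[0,2,0],[0,0,0],0],[[0,0,0],[0,0,0],0]]'; python3 -m handwheel '[[[0,2,0],[0,0,0],0],[[0,0,0],[0,0,0],0]]'; python3 look.py g scene side
```

```text
time: 13.5
position: [578.4, 72.1, 200.3]
tool_rot: [3.141, 0.0, 0.19]
ft_force: [0.2, 0.9, -0.4]
width: 0.0
time: 13.75
position: [578.8, 70.1, 200.3]
tool_rot: [3.141, 0.0, 0.19]
ft_force: [-0.1, 0.7, 0.3]
width: -0.3
13.75 [578.8  70.1 200.3] [3.141 0.    0.19 ] [-0.1  0.7  0.3] -0.3
tcp in box [  2. -38. 200.]
scene lever_grip [(0.66, array([  5., -58., 179.]))]
scene lever_slot [(0.98, array([  2., -33., 113.]))]
scene gate_centre [(0.96, array([ -1.,  -1., 122.]))]
scene clip_yellow []
side lever_grip [(0.83, array([  4., -60., 185.]))]
side lever_slot [(0.59, array([  5., -35., 112.]))]
side gate_centre [(0.64, array([  1.,  -3., 120.]))]
side clip_yellow [(0.48, array([ -1.,  -3., 120.])), (0.39, array([-55., -33., 125.]))]
```

```bash
python3 -m handwheel '[[[0,-10,0],[0,0,0],0],[[0,-8,-30],[0,0,0],0],[[0,0,-40],[0,0,0],0],[[27,0,0],[0,0,0],0],[[28,0,0],[0,0,0],0],[[0,19,0],[0,0,0],0],[[0,19,0],[0,0,0],0],[[0,0,0],[0,0,0],0]]'; python3 look.py h scene wrist
```

```text
time: 15.25
position: [636.4, 57.8, 270.1]
tool_rot: [3.14, 0.001, 0.186]
ft_force: [0.1, 0.3, -0.2]
width: 0.1
15.25 [636.4  57.8 270.1] [3.14e+00 1.00e-03 1.86e-01] [ 0.1  0.3 -0.2] 0.1
tcp in box [ 56. -61. 270.]
scene lever_grip [(0.8, array([  4., -59., 178.]))]
scene lever_slot [(0.89, array([  2., -36., 115.]))]
scene gate_centre [(0.6, array([  1.,   1., 123.]))]
scene clip_yellow [(0.64, array([-54., -29., 118.]))]
wrist lever_grip []
wrist lever_slot [(0.6, array([  3., -37., 114.]))]
wrist gate_centre [(0.67, array([  1.,  -5., 121.]))]
wrist clip_yellow []
```

View pics/h_scene.png

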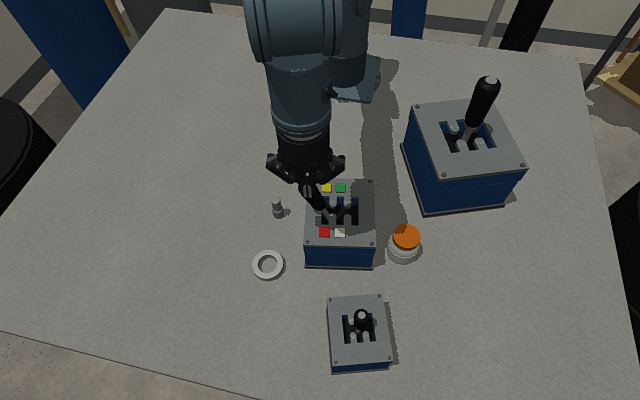

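The scene picture shows the lever leaning into the right column, with all four bystanders undisturbed. Now I'll descend on its far side and push near.

```bash
python3 -m handwheel '[[[0,0,30],[0,0,0],0],[[0,0,30],[0,0,0],0],[[0,0,20],[0,0,0],0],[[-7,0,0],[0,0,0],0],[[-6,0,0],[0,0,0],0],[[-6,0,0],[0,0,0],0],[[-6,0,0],[0,0,0],0],[[0,0,0],[0,0,0],0]]'; python3 -m handwheel '[[[-6,0,0],[0,0,0],0],[[-6,0,0],[0,0,0],0],[[-6,0,0],[0,0,0],0],[[0,0,0],[0,0,0],0]]'; python3 look.py i scene side
```

```text
time: 16.75
position: [612.2, 56.3, 191.0]
tool_rot: [3.141, -0.001, 0.19]
ft_force: [0.7, 0.6, -0.3]
width: 0.3
time: 17.25
position: [593.7, 52.9, 190.3]
tool_rot: [3.142, 0.001, 0.19]
ft_force: [0.6, 0.8, 0.5]
width: 0.2
17.25 [593.7  52.9 190.3] [3.142e+00 1.000e-03 1.900e-01] [0.6 0.8 0.5] 0.2
tcp in box [ 14. -58. 190.]
scene lever_grip [(0.77, array([-12., -58., 180.])), (0.64, array([ 57.,  -4., 120.]))]
scene lever_slot [(0.61, array([ -9., -33., 114.]))]
scene gate_centre [(0.84, array([ -3.,   0., 122.])), (0.63, array([-11., -60., 179.]))]
scene clip_yellow []
side lever_grip [(0.98, array([-14., -59., 184.]))]
side lever_slot [(0.58, array([ -1., -36., 115.]))]
side gate_centre [(0.66, array([  1.,  -0., 121.]))]
side clip_yellow [(0.47, array([-56., -34., 123.]))]
```

Moving correctly into the near slot. Continue.

```bash
python3 -m handwheel '[[[-6,0,0],[0,0,0],0],[[-6,0,0],[0,0,0],0],[[-6,0,0],[0,0,0],0],[[-5,0,0],[0,0,0],0],[[-4,0,0],[0,0,0],0],[[-3,0,0],[0,0,0],0],[[0,0,0],[0,0,0],0]]'; python3 look.py j scene side
```

```text
time: 18.62
position: [563.7, 47.4, 190.1]
tool_rot: [-3.141, 0.002, 0.19]
ft_force: [-0.4, 0.5, -0.5]
width: -0.1
18.62 [563.7  47.4 190.1] [-3.141e+00  2.000e-03  1.900e-01] [-0.4  0.5 -0.5] -0.1
tcp in box [-17. -57. 190.]
scene lever_grip [(0.76, array([-40., -60., 175.]))]
scene lever_slot [(0.64, array([-22., -33., 110.]))]
scene gate_centre [(0.86, array([  2.,   0., 121.]))]
scene clip_yellow [(0.54, array([-55., -28., 115.]))]
side lever_grip [(0.91, array([-42., -60., 179.])), (0.65, array([-56.,  -0., 122.]))]
side lever_slot [(0.6, array([-20., -38., 110.]))]
side gate_centre [(0.63, array([  1.,  -1., 121.]))]
side clip_yellow [(0.47, array([-57., -30., 123.]))]
```

```bash
for i in 1; do python3 -m handwheel '[[[-3,0,0],[0,0,0],0],[[-2,0,0],[0,0,0],0],[[0,0,0],[0,0,0],0]]'; done;  python3 -m handwheel '[[[-2,0,0],[0,0,0],0],[[0,0,0],[0,0,0],0]]'; python3 look.py k scene side
```

```text
time: 19.5
position: [559.8, 46.4, 190.3]
tool_rot: [-3.142, -0.0, 0.19]
ft_force: [0.2, -0.2, 0.1]
width: -0.1
time: 19.75
position: [557.9, 46.1, 190.3]
tool_rot: [-3.142, -0.0, 0.19]
ft_force: [1.0, 0.7, 0.6]
width: 0.1
19.75 [557.9  46.1 190.3] [-3.142 -0.     0.19 ] [1.  0.7 0.6] 0.1
tcp in box [-23. -58. 190.]
scene lever_grip [(0.7, array([-44., -60., 174.]))]
scene lever_slot [(0.62, array([-27., -33., 109.]))]
scene gate_centre [(0.71, array([  0.,   0., 122.]))]
scene clip_yellow [(0.53, array([-53., -28., 117.]))]
side lever_grip [(0.59, array([-46., -62., 175.]))]
side lever_slot [(0.63, array([-20., -36., 108.])), (0.49, array([  2.,  -2., 120.]))]
side gate_centre [(0.74, array([  5.,   1., 119.]))]
side clip_yellow [(0.44, array([-57., -33., 124.]))]
```

```bash
python3 -m handwheel '[[[-2,0,0],[0,0,0],0],[[0,0,0],[0,0,0],0]]';  python3 -m handwheel '[[[-1.5,0,0],[0,0,0],0],[[0,0,0],[0,0,0],0]]'; python3 -m handwheel '[[[-1.5,0,0],[0,0,0],0],[[0,0,0],[0,0,0],0]]'
```

```text
time: 20.5
position: [556.1, 45.7, 190.3]
tool_rot: [-3.142, -0.0, 0.19]
ft_force: [2.8, 0.7, -0.4]
width: 0.2
time: 20.75
position: [554.8, 45.4, 190.4]
tool_rot: [-3.142, -0.001, 0.19]
ft_force: [2.7, 0.8, -1.7]
width: -0.0
time: 21.0
position: [553.3, 45.2, 190.4]
tool_rot: [-3.142, -0.001, 0.19]
ft_force: [3.5, 1.3, -1.2]
width: -0.1
```

```bash
python3 -m handwheel '[[[-2,0,0],[0,0,0],0],[[0,0,0],[0,0,0],0]]'; python3 -m handwheel '[[[-2,0,0],[0,0,0],0],[[0,0,0],[0,0,0],0]]'; python3 look.py l scene side
```

```text
time: 21.25
position: [551.5, 44.9, 190.5]
tool_rot: [-3.141, -0.001, 0.19]
ft_force: [4.8, 2.2, -2.5]
width: -0.0
time: 21.5
position: [550.0, 44.6, 190.6]
tool_rot: [-3.141, -0.002, 0.19]
ft_force: [6.7, 1.7, -2.4]
width: -0.3
21.5 [550.   44.6 190.6] [-3.141e+00 -2.000e-03  1.900e-01] [ 6.7  1.7 -2.4] -0.3
tcp in box [-31. -58. 191.]
scene lever_grip [(0.57, array([-45., -63., 172.]))]
scene lever_slot [(0.75, array([-31., -35., 108.]))]
scene gate_centre [(0.65, array([ -0.,  -1., 121.]))]
scene clip_yellow [(0.38, array([-57., -25., 117.]))]
side lever_grip [(0.58, array([-47., -59., 175.]))]
side lever_slot [(0.87, array([-23., -39., 106.]))]
side gate_centre [(0.61, array([  1.,  -3., 120.])), (0.47, array([-46., -59., 175.]))]
side clip_yellow [(0.44, array([-55., -31., 123.]))]
```

The force builds while the grip no longer moves, so it is at the stop. I'll retreat and check.

```bash
python3 -m handwheel '[[[10,0,0],[0,0,0],0],[[25,0,0],[0,0,0],0],[[25,0,0],[0,0,0],0],[[0,0,-40],[0,0,0],0],[[0,0,-40],[0,0,0],0],[[30,0,-30],[0,0,0],0],[[30,-30,0],[0,0,0],0],[[0,0,0],[0,0,0],0]]'; python3 look.py m scene side wrist
python3 - <<'E'
from fit import *
for c in('scene','side'):
    arm.read_camera(c)
    for n in('paste','socket','wrench','spacer'): print(c,n,[(round(d['conf'],2),np.round(d['location'])) for d in arm.place_of(c,n)][:2])
a=cv2.imread('pics/m_scene.png')[140:300,230:450];b=cv2.imread('pics/m_side.png')[160:300,230:420]
cv2.imwrite('pics/m2.png',np.vstack([cv2.resize(a,(440,320)),cv2.resize(b,(440,270))]))
E
```

```text
time: 23.0
position: [660.8, 99.9, 299.4]
tool_rot: [-3.139, 0.003, 0.194]
ft_force: [-0.5, -0.4, -0.0]
width: -0.3
23.0 [660.8  99.9 299.4] [-3.139e+00  3.000e-03  1.940e-01] [-0.5 -0.4 -0. ] -0.3
tcp in box [ 88. -24. 299.]
scene lever_grip []
scene lever_slot [(0.53, array([-26., -36., 111.])), (0.32, array([ 56.,  -2., 119.]))]
scene gate_centre [(0.88, array([ -0.,  -1., 122.]))]
scene clip_yellow []
side lever_grip [(0.92, array([-48., -58., 178.])), (0.55, array([ 55.,  -1., 123.]))]
side lever_slot [(0.94, array([-22., -36., 108.]))]
side gate_centre [(0.85, array([  2.,  -2., 122.]))]
side clip_yellow [(0.63, array([-56., -32., 124.]))]
wrist lever_grip []
wrist lever_slot [(0.32, array([ 55., -36., 119.]))]
wrist gate_centre [(0.83, array([ -1.,  -6., 122.]))]
wrist clip_yellow []
scene paste [(0.66, array([578., 255.,   2.])), (0.36, array([548.,  71., 110.]))]
scene socket [(0.78, array([542., -56.,  -2.]))]
scene wrench []
scene spacer [(0.87, array([686., -36.,   1.]))]
side paste [(0.84, array([579., 254.,   0.]))]
side socket [(0.58, array([542., -56.,  -0.])), (0.27, array([521.,  64., 124.]))]
side wrench [(0.6, array([428.,  87.,   1.]))]
side spacer [(0.53, array([682., -42.,  -4.]))]
```

View pics/m2.png

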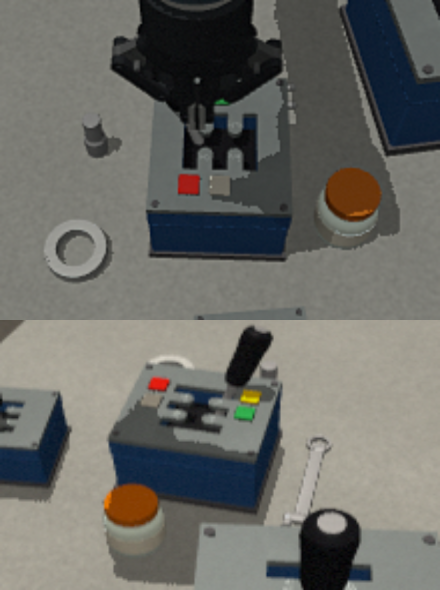

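View pics/m_wrist.png

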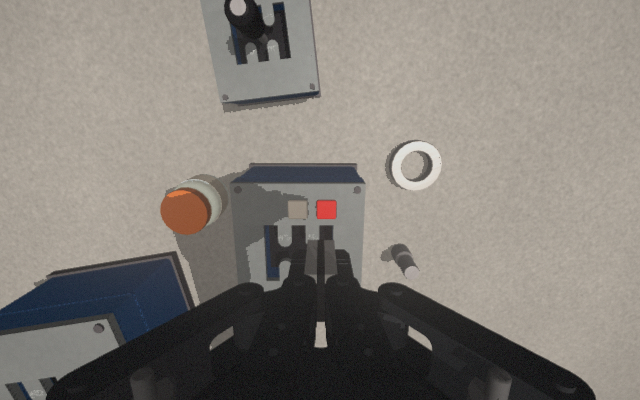

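The side crop shows the lever leaning over the yellow clip. Its grip is 48 mm to the near side, which gives about 0.28 rad. The gripper is clear and the bystanders are in place.

```bash
python3 -m handwheel '[[[0,0,0],[0,0,0],0],[[0,0,0],[0,0,0],0]]'; python3 -c "
from rig import arm
print(arm.close_job())"
```

```text
time: 24.5
position: [661.3, 96.4, 300.3]
tool_rot: [3.142, 0.0, 0.19]
ft_force: [-1.1, 0.0, 0.8]
width: 0.1
the job is handed in; nothing more can be done
None
```

The lever is home in the yellow-clip slot (near end of the right column), and I handed the job in at about 24.5 s. With the fingers shut, I pushed it along the cross channel from its left side. I then pushed from its far side into the slot until it stopped moving and the force built up to about 7 N.

- **Lever:** the last side-camera check put the grip 48 mm toward the robot and 58 mm to the right of the box's centre. That is a lean of about 0.28 rad, against the 0.235 needed. The lever never went into another marked slot.
- **Bystanders:** the paste jar, socket and wrench were within about 5 mm of where they started. So was the spacer on the side camera. The scene camera never located the wrench, and it has no start position for the spacer because its first match was the socket.
- **Clearance:** the gripper finished about 180 mm above the gate plate, touching nothing.
- **Checks that failed or disagreed:**
  - After the retreat, the scene and wrist cameras did not find the grip, because the arm was in the way. The final lean therefore rests on the side camera.
  - The scene camera's reading of the lever where it passes the plate (-26 mm) and the side camera's (-22 mm) differ by 4 mm, which is within their error.
  - An upward force of about 12 N showed early in the first push. It dropped after I raised the tool 12 mm, but showed once more at about 7 N.

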